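Load the counter glove holder

TASK

Load the glove holder on the bench without picking anything up: with the fingertips push the red glove box along the bench into the mouth of the steel holder until it is fully home against the back stop, then swing the hinged keeper flap shut across the box's front so the box cannot slide out when gloves are pulled. Push gently so that the card is not crushed, keep the box flat on the bench, and leave the red sauce bottle, the white pouch and the kitchen timer where they stand.

Things in the scene. Friction and masses are not known exactly. Their poses are not given: they have to be found in the camera images.
- glove_box: loose closed red card box, pale patch on top, 220 (own x) x 130 (own y) x 62 mm high, 0.3 to 0.55 kg, flat on the bench a little way out from the holder's mouth, 10 to 26 mm out of line toward the robot and up to about 10 degrees askew. Origin: centre of its underside. Either end may go in first. It slides at a few newtons; over 45 N from the fingers crushes it.
- holder: steel U fixed to the bench, open on top and at its mouth, which faces the robot's left. No floor: the box slides in on the bench. Origin: at bench level, where the centre of the seated box lies. Own x points from mouth to back stop, y (away from the robot) to the side of the flap's hinge, z up. Side walls: 3 mm thick, 46 mm high, inner faces at y = +/-69 mm, from x = -83 to +112 mm.
- holder_stop (a point): middle of the back stop's inner face at bench level, holder x = +110 mm, y = 0. The seated box's end face touches it, its front face then is at holder x = -110 mm.
- holder_mouth (a point): middle of the mouth at bench level, holder x = -108 mm, y = 0. From x = -83 to -108 mm the side walls flare outward to y = +/-81 mm as a lead-in. Screw flanges outside the walls are 2 mm high, out to y = +/-91 mm.
- keeper (a joint): angle of the keeper flap, rad: 0 = shut, straight across the mouth, at its own stop, about 5 mm in front of the seated box; grows as it swings outward, 1.57 = straight out from the mouth; starts at 1.7 to 2.1, stops at 2.8. Steel leaf 75 mm long, 3 mm thick, 8 to 38 mm above the bench, red 9 mm sleeve at the free end. Stiff (0.05 N m): stays where it is left.
- keeper_pivot (a point): upright pivot pin of the flap on the holder, 23 mm above the bench, at holder x = -118, y = +90 mm; post 11 mm thick, 50 mm high.
- keeper_end (a point): centre of the flap's red free end, 23 mm above the bench, 75 mm from the pivot.
- red_bottle: red squeeze bottle with a pointed red cap, beyond the holder's closed end, 58 mm thick, 193 mm high, origin centre of its underside; leave alone
- dressing_pouch: white stand-up pouch with a yellow foot, beyond the holder's closed end, 47 (own x) x 75 (own y) x 150 mm high, origin centre of its underside; leave alone
- kitchen_timer: round red and white kitchen timer, 56 mm wide, 37 mm high, origin centre of its underside; leave alone

How it is judged:
By the outcome, as a careful person would: the job done as asked, in the order asked, and still so for the second after the job is handed in, with the robot touching nothing.
It also fails if it takes over 67 s, if anything falls off the work surface, if the arm or the gripper's body presses on something with over 40 N, if the wrist force passes 120 N, or if a joint passes its speed limit or range.

ROBOT

A 6-joint arm with a two-finger parallel gripper is mounted at the origin on a cart in front of the work surface, level with it; the furniture and walls round the work are solid. World frame = base frame: x ahead of the robot, y to its left, z up, the work surface at z = 0. Lengths are in mm, angles in degrees, forces in N, time in s.
With the tool pointing down it reaches from about 350 to 850 mm from the base axis. Payload 8.1 kg.
Tool frame: the origin (TCP) lies midway between the tips of the shut fingers; the grasp point (between the pads) lies 19 mm behind it; z points along the fingers, y is the line along which they close (so a half turn about z gives the same grasp; the last joint's range is limited). The gripper opens to 85 mm and grips with 20 to 120 N. Pads are 22 mm wide; open, the fingers measure 114 mm over their backs; the gripper's body (76 mm by 85 mm) begins 54 mm behind the grasp point. The pads swing forward as they close: fully open they stand 13 mm farther back than shut.
Start: joints at [62.372, 7.471, 85.268, -0, 87.261, -4.893], TCP at [231.861, 553.395, 202.192] pointing down, gripper open.
Joint ranges: [-169.43, 169.43], [-51.17, 129.36], [1.28, 143.12], [-76.62, 256.62], [0, 156.53], [-152.29, 152.29]. Speed limits (degrees/s): [136.94, 136.94, 159.86, 180, 180, 180].

INTERFACE

Orientations are given as [roll, pitch, yaw] about the fixed x, y, z axes, in that order (R = Rz(yaw) Ry(pitch) Rx(roll)).
In Python, from bench import r gives the robot as it stands.
- The arm moves only by the shell command python3 steer.py FILE [FORCE], which reads ROWS from the file FILE. ROWS is a JSON list of rows, 1 to 8 of them, each an object with the fields r (a list: a rotation vector rx, ry, rz in degrees), xyz (a list: dx, dy, dz in m), jaw (the finger opening in mm); a field left out counts as zero (the opening has to be given); each row is the pose to reach, as a shift and turn from the pose commanded when the command began, along the tool's axes at that moment; what a row does not reach only later rows make up. A row lasts 1/8 s, in which the tool goes at most 62.5 mm and 10.7 degrees, less where a joint would pass 70% of its speed; a pose out of reach is approached as far as the arm can. The fingers move at their own pace and stop on an object; FORCE is the grip in N (left out, the last holds). Time passes only in rows, so rows that do not move let the fingers close. It prints the time, the measured TCP pose, the force, the opening and the grip force at its end. Input that does not fit is refused with a message, and nothing moves.
- r.sense(): the state, without advancing time (a new reading comes with each control period).
- r.snapshot(name): name is "side" or "top" or "wrist"; returns a dict with "pixels" (400x640x3 uint8, blue, green, red), "fx", "fy", "cx", "cy" (pixels), "pose" (4x4, takes a point from camera to world coordinates). Camera axes: x right, y up, looking along -z (the intrinsics and any distortion apply to the point x, -y, -z); pixel columns grow to the right and rows downward; lengths in mm; the calibration is good to about 2 mm. A picture is of the moment at which its call begins. There is no depth.
- r.hand_in(): hands the job in; it is judged then, once.
The state is a dict: "time": time; "joint_pos": joint angles; "qd": joint speeds; "joint_efforts": joint torques, N m; "tool_pos": TCP position; "tcp_rot": TCP orientation; "ft_force": force on the tool from outside, world axes, zero at the start; "wrist_torque": the same for the moment, N m; "finger_gap": finger opening in mm; "grip_force": force on a finger pad.
Only numpy, scipy, OpenCV 4.12 (cv2) and the standard library are available. Lean on these libraries where they do the work, as an engineer would, in place of code of your own. Each camera call takes 0.05 s, during which the arm holds its last target. There are 200 camera calls.

## Working session

There is one attempt and no reset: what is moved stays moved. The work goes in short steps, Python scripts to look and compute and a shell command to move; the robot and the scene stay as the last step left them, time stands still between calls to the robot, and variables do not carry over. Pictures are saved under pics/ and viewed, at most 10 in all, crops included, and the job is handed in when it is done.

```bash
ls; mkdir -p pics
python3 - <<'E'
from bench import r
import cv2
s=r.sense();print(s)
for n in("top","side"):
    d=r.snapshot(n);cv2.imwrite(f"pics/{n}0.png",d["pixels"]);print(n,{k:v for k,v in d.items() if k!="pixels"})
E
```

```text
bench.py
pics
steer.py
{'time': 0.0, 'joint_pos': array([ 6.23711339e+01,  7.51529295e+00,  8.53285771e+01,  9.23352257e-04,
        8.72597525e+01, -4.89282382e+00]), 'qd': array([-0.00397649,  0.06638737, -0.07200707, -0.02635393, -0.02112509,
       -0.05749591]), 'joint_efforts': array([-1.80516148e-03, -5.69405973e+01, -5.00557387e+01, -2.90389371e-04,
        1.49467302e-02, -2.00429395e-05]), 'tool_pos': array([231.59116392, 552.86975599, 201.14925998]), 'tcp_rot': array([-1.79896834e+02, -9.75703727e-03,  1.57263904e+02]), 'ft_force': array([-0.10103169,  0.10938064, -0.18897797]), 'wrist_torque': array([-0.0876342 , -0.01215273, -0.0221815 ]), 'grip_force': 0.0, 'finger_gap': 85.48994734533633}
top {'fx': 373.97396547508737, 'fy': 373.97396547508737, 'cx': 326.21813524318105, 'cy': 202.93293064356402, 'pose': array([[ 8.17447353e-03,  9.97155930e-01, -7.49214920e-02,
         4.73653706e+02],
       [-9.99964744e-01,  8.00758165e-03, -2.52768330e-03,
        -8.79059056e+01],
       [-1.92055443e-03,  7.49395130e-02,  9.97186232e-01,
         8.95401653e+02],
       [ 0.00000000e+00,  0.00000000e+00,  0.00000000e+00,
         1.00000000e+00]])}
side {'fx': 428.2818350419647, 'fy': 428.2818350419647, 'cx': 325.05520338209794, 'cy': 192.61733614410977, 'pose': array([[-9.98098007e-01, -4.16455799e-02,  4.54534272e-02,
         5.67908572e+02],
       [ 5.73184741e-02, -3.55507028e-01,  9.32914436e-01,
         7.71363187e+02],
       [-2.26927499e-02,  9.33745361e-01,  3.57217918e-01,
         3.93926156e+02],
       [ 0.00000000e+00,  0.00000000e+00,  0.00000000e+00,
         1.00000000e+00]])}
```

View pics/top0.png

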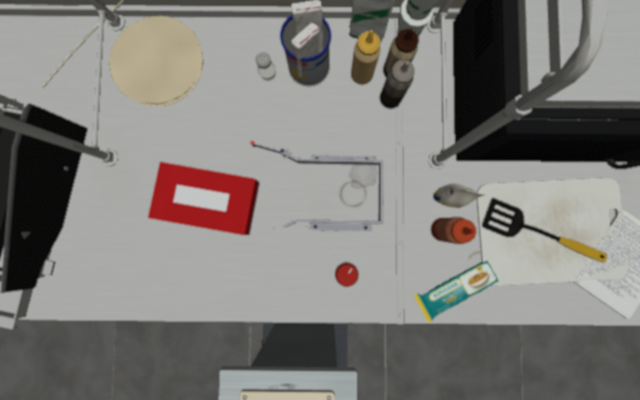

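View pics/side0.png

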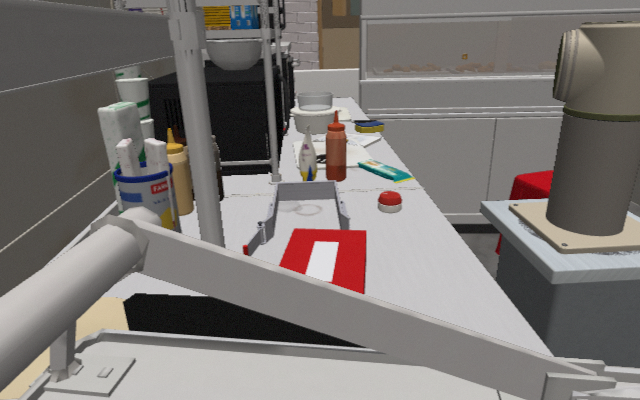

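The top view shows the box at about (204,198), the holder from about (287,154) to (381,226), the keeper end at about (252,143), the pivot at about (287,154) and the timer at (347,274). In the side view the bottle and pouch are beyond the holder. Next I'll measure these.

```bash
cat > h.py <<'E'
import cv2,numpy as np
from bench import r
def cast(d,uv,z):
    uv=np.atleast_2d(np.array(uv,float));P=d["pose"]
    c=np.c_[(uv[:,0]-d["cx"])/d["fx"],-(uv[:,1]-d["cy"])/d["fy"],-np.ones(len(uv))]
    w=c@P[:3,:3].T;o=P[:3,3];return (o+w*((z-o[2])/w[:,2])[:,None])[:,:2]
def proj(d,p):
    P=d["pose"];q=P[:3,:3].T@(np.array(p,float)-P[:3,3])
    return np.array([d["cx"]+d["fx"]*q[0]/-q[2],d["cy"]-d["fy"]*q[1]/-q[2]])
def red(d,hi=0):
    p=d["pixels"].astype(int);return ((p[...,2]>max(90,hi))&(p[...,1]<60)&(p[...,0]<60)).astype(np.uint8)
def blobs(m,amin=8):
    n,l,s,c=cv2.connectedComponentsWithStats(m);return [(i,s[i],c[i]) for i in range(1,n) if s[i][4]>=amin],l
E
python3 - <<'E'
from h import *
d=r.snapshot("top");p=d["pixels"]
cv2.imwrite("pics/crop1.png",cv2.resize(p[130:240,140:400],None,fx=3,fy=3,interpolation=cv2.INTER_CUBIC))
b,l=blobs(red(d,0))
for i,s,c in b: print(i,s,c.round(1))
for row in(190,215):print(p[row,225:262].tolist())
w=(p.min(2)>200).astype(np.uint8);w[:, :150]=0
bb,ll=blobs(w,200)
for i,s,c in bb: print('w',s,c.round(1))
E
```

```text
1 [ 149  163  107   71 4242] [202.8 198.3]
2 [446 219  16  23 136] [452.7 229.2]
3 [460 225  14  11  88] [466.4 230.4]
5 [336 263  21  23 342] [345.9 274.2]
[[28, 26, 157], [28, 25, 157], [27, 26, 158], [27, 26, 157], [27, 25, 158], [28, 25, 157], [27, 26, 157], [29, 27, 157], [28, 25, 157], [28, 26, 156], [27, 25, 156], [27, 25, 156], [28, 26, 156], [29, 27, 156], [28, 26, 155], [29, 26, 156], [29, 28, 156], [27, 25, 155], [27, 25, 155], [28, 27, 156], [28, 26, 155], [29, 27, 156], [29, 27, 156], [29, 27, 155], [28, 25, 155], [28, 26, 156], [27, 25, 153], [23, 22, 136], [15, 14, 102], [12, 11, 78], [10, 10, 71], [31, 31, 74], [73, 74, 96], [122, 124, 133], [157, 160, 160], [168, 171, 170], [169, 171, 170]]
[[28, 26, 156], [28, 26, 156], [28, 25, 156], [29, 27, 157], [27, 26, 156], [27, 25, 157], [28, 26, 157], [27, 25, 156], [27, 25, 156], [29, 26, 157], [27, 26, 156], [29, 27, 157], [28, 26, 156], [28, 26, 156], [27, 26, 156], [28, 26, 156], [27, 25, 156], [28, 26, 157], [28, 26, 156], [29, 27, 157], [28, 25, 158], [27, 25, 155], [23, 21, 139], [17, 17, 109], [11, 11, 82], [10, 9, 73], [24, 24, 73], [65, 66, 92], [118, 120, 129], [156, 158, 160], [168, 170, 169], [169, 171, 170], [168, 171, 171], [168, 171, 170], [169, 172, 170], [169, 172, 170], [168, 172, 171]]
```

View pics/crop1.png

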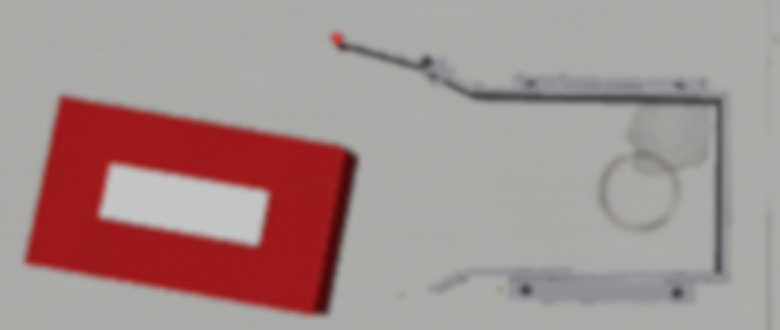

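The enlarged crop puts the box's top corners at about (62,97), (347,149), (318,313) and (25,263). The keeper end is at (337,40), the pivot at (428,63), the far wall from (475,96) to (715,101), and the back stop at column ~719, rows 100–272.

```bash
cat > m.py <<'E'
from h import *
def box(d,v=True):
    p=d["pixels"].astype(int)
    m=((p[...,2]>120)&(p[...,1]<70)&(p[...,0]<70)).astype(np.uint8)
    m[:, 330:]=0
    b,l=blobs(m,300);i=max(b,key=lambda t:t[1][4])[0]
    cs=cv2.findContours((l==i).astype(np.uint8),cv2.RETR_EXTERNAL,cv2.CHAIN_APPROX_NONE)[0][0][:,0,:]
    w=cast(d,cs,62).astype(np.float32)
    (c,s,a)=cv2.minAreaRect(w);q=cv2.boxPoints((c,s,a))
    e=[q[1]-q[0],q[2]-q[1]];e=max(e,key=np.linalg.norm);an=np.degrees(np.arctan2(e[1],e[0]))
    return np.array(c),s,an%180,q
E
python3 - <<'E'
from m import *
d=r.snapshot("top");p=d["pixels"].astype(int)
c,s,a,q=box(d);print("box",c,s,"long axis dir deg",a,q.round(1).tolist())
f=lambda U,V:[140+(U+.5)/3-.5,130+(V+.5)/3-.5]
g=p.max(2)
# far wall dark line: darkness-weighted row for cols 300..372
far=[];st=[]
for u in range(300,374):
    w=np.clip(140-g[155:170,u],0,None);far.append((u,(w*np.arange(155,170)).sum()/w.sum()))
for v in range(168,216):
    w=np.clip(140-g[v,374:386],0,None);st.append(((w*np.arange(374,386)).sum()/w.sum(),v))
F=cast(d,far,23);S=cast(d,st,23)
for n,X in(("far",F),("stop",S)):
    vx,vy,x0,y0=cv2.fitLine(X.astype(np.float32),cv2.DIST_HUBER,0,.01,.01).ravel();print(n,"dir",np.degrees(np.arctan2(vy,vx)),"pt",x0,y0,'std',np.std((X-[x0,y0])@[-vy,vx]))
print("near wall top (z46)",cast(d,[f(475,271),f(715,276)],46).tolist())
print("kend",cast(d,f(337,40),30),"pivot top",cast(d,f(428,62),50), cast(d,f(433,72),23))
print("timer",cast(d,[345.9,274.2],30))
E
```

```text
box [545.37878418 192.96417236] (217.4159698486328, 124.78506469726562) long axis dir deg 80.28257 [[465.5, 96.30000305175781], [588.5, 75.30000305175781], [625.2000122070312, 289.6000061035156], [502.20001220703125, 310.6000061035156]]
far dir 89.2607 pt 635.31384 -126.362946 std 0.9091571542699189
stop dir -0.5506438 pt 579.7123 -209.97664 std 0.16231223686190957
near wall top (z46) [[498.10301280991877, -22.010512088510524], [495.7981977880523, -203.56735459209654]]
kend [[678.49603292  89.83445642]] pivot top [[657.24245895  15.79335634]] [[655.15297981  15.03016644]]
timer [[ 375.55019006 -132.07169915]]
```

Measured poses:

| Item | Position (mm) | Orientation |
|---|---|---|
| Holder origin | (567, -101) | own x along -y, 0.65° off |
| Box centre | (545, 193) | ~9° askew, ~25 mm toward the robot |

One sideways push on the box's near side, about 34 mm ahead of its centre, should fix both the offset and the skew. I'll approach that side with the fingers shut.

Careful with the scale: shifts go in m. That gives: -280 mm is -0.28, -117 mm is -0.117.

```bash
echo '[{"r":[0,0,67.26],"xyz":[-0.117,-0.28,0],"jaw":0},{"r":[0,0,67.26],"xyz":[-0.117,-0.28,0],"jaw":0},{"r":[0,0,67.26],"xyz":[-0.117,-0.28,0],"jaw":0},{"r":[0,0,67.26],"xyz":[-0.117,-0.28,0],"jaw":0},{"r":[0,0,67.26],"xyz":[-0.117,-0.28,0],"jaw":0},{"r":[0,0,67.26],"xyz":[-0.117,-0.28,0],"jaw":0},{"r":[0,0,67.26],"xyz":[-0.332,-0.267,0.08],"jaw":0},{"r":[0,0,67.26],"xyz":[-0.332,-0.267,0.08],"jaw":0}]' > mv.in && python3 steer.py mv.in 30
```

```text
time: 1.2
tool_pos: [343.9, 211.1, 159.1]
tcp_rot: [179.8, -0.1, 90.1]
ft_force: [0.0, 1.4, 1.4]
finger_gap: 0.0
grip_force: 0.0
```

```bash
echo '[{"xyz":[-0.033,0.088,0.04],"jaw":0},{"xyz":[-0.033,0.088,0.04],"jaw":0},{"xyz":[-0.033,0.088,0.125],"jaw":0},{"xyz":[-0.033,0.088,0.125],"jaw":0},{"xyz":[-0.033,0.088,0.125],"jaw":0}]' > mv.in && python3 steer.py mv.in
```

```text
time: 1.82
tool_pos: [427.9, 177.5, 31.3]
tcp_rot: [-179.7, 0.1, 90.0]
ft_force: [0.3, 0.5, 1.1]
finger_gap: 0.1
grip_force: 0.0
```

In the tool's units: 10 mm is 0.01, 54 mm is 0.054.

```bash
echo '[{"xyz":[0,0.01,0.003],"jaw":0},{"xyz":[0,0.02,0.003],"jaw":0},{"xyz":[0,0.026,0.003],"jaw":0},{"xyz":[0,0.032,0.003],"jaw":0},{"xyz":[0,0.038,0.003],"jaw":0},{"xyz":[0,0.044,0.003],"jaw":0},{"xyz":[0,0.05,0.003],"jaw":0},{"xyz":[0,0.054,0.003],"jaw":0}]' > mv.in && python3 steer.py mv.in
python3 - <<'E'
from m import *
d=r.snapshot("top");print(box(d));cv2.imwrite("pics/t2.png",d["pixels"])
E
```

```text
time: 2.82
tool_pos: [483.5, 178.1, 30.4]
tcp_rot: [-179.9, 0.0, 90.0]
ft_force: [-6.2, -1.6, 4.0]
finger_gap: 0.1
grip_force: 3.2
(array([556.89074707, 194.23814392]), (217.30438232421875, 126.7625961303711), np.float32(81.74426), array([[478.56467 ,  95.812965],
       [604.0137  ,  77.61088 ],
       [635.2168  , 292.66333 ],
       [509.76782 , 310.86542 ]], dtype=float32))
```

View pics/t2.png

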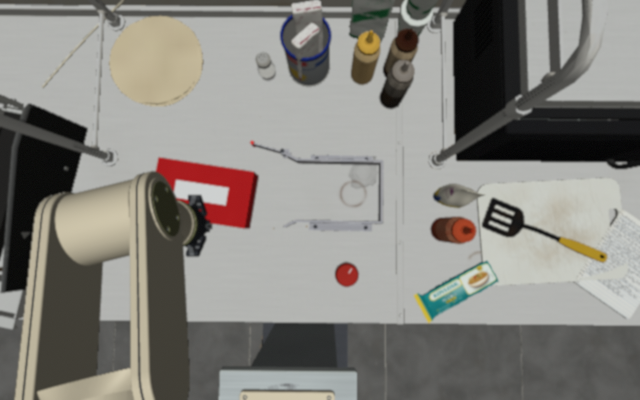

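The box has moved about 11 mm, but it only turned 1.5°. I'll push again, closer to its leading end.

In the tool's units: 8 mm is 0.008, -5 mm is -0.005.

```bash
echo '[{"xyz":[0,-0.018,0],"jaw":0},{"xyz":[-0.038,-0.018,0],"jaw":0},{"xyz":[-0.038,-0.01,0],"jaw":0},{"xyz":[-0.038,-0.005,0],"jaw":0},{"xyz":[-0.038,0,0],"jaw":0},{"xyz":[-0.038,0.004,0],"jaw":0},{"xyz":[-0.038,0.008,0],"jaw":0},{"xyz":[-0.038,0.008,0],"jaw":0}]' > mv.in && python3 steer.py mv.in
python3 - <<'E'
from m import *
d=r.snapshot("top");print(box(d))
E
```

```text
time: 3.88
tool_pos: [492.6, 140.5, 30.6]
tcp_rot: [180.0, -0.0, 90.0]
ft_force: [-1.4, -0.8, 0.2]
finger_gap: -0.0
grip_force: 0.5
(array([568.121521  , 198.44073486]), (217.36874389648438, 126.97012329101562), np.float32(84.96106), array([[495.33575 ,  95.752464],
       [621.8152  ,  84.600334],
       [640.9073  , 301.129   ],
       [514.42786 , 312.28113 ]], dtype=float32))
```

```bash
echo '[{"xyz":[0,-0.015,0],"jaw":0},{"r":[0,0,0.65],"xyz":[0,-0.015,-0.06],"jaw":0},{"r":[0,0,0.65],"xyz":[0.03,0,-0.09],"jaw":85},{"r":[0,0,0.65],"xyz":[0.085,0.04,-0.09],"jaw":85},{"r":[0,0,0.65],"xyz":[0.14,0.079,-0.09],"jaw":85},{"r":[0,0,0.65],"xyz":[0.21,0.079,-0.09],"jaw":85},{"r":[0,0,0.65],"xyz":[0.21,0.079,-0.05],"jaw":85},{"r":[0,0,0.65],"xyz":[0.21,0.079,-0.01],"jaw":85}]' > mv.in && python3 steer.py mv.in; echo '[{"jaw":85},{"xyz":[0,0,0.005],"jaw":85},{"xyz":[0,0,0.008],"jaw":85}]' > mv.in && python3 steer.py mv.in
python3 - <<'E'
from m import *
d=r.snapshot("top");print(box(d));d=r.snapshot("side");cv2.imwrite("pics/s3.png",d["pixels"])
E
```

```text
time: 4.92
tool_pos: [571.9, 353.2, 40.4]
tcp_rot: [179.8, -0.1, 89.5]
ft_force: [0.0, -0.4, 0.1]
finger_gap: 85.1
grip_force: 0.0
time: 5.3
tool_pos: [572.9, 350.8, 35.1]
tcp_rot: [179.8, -0.1, 89.3]
ft_force: [-0.4, -0.1, 0.0]
finger_gap: 85.1
grip_force: 0.0
(array([569.13049316, 198.49942017]), (217.22430419921875, 124.97026062011719), np.float32(84.961075), array([[497.34714 ,  95.795265],
       [621.8345  ,  84.818794],
       [640.9138  , 301.20358 ],
       [516.4265  , 312.18005 ]], dtype=float32))
```

View pics/s3.png

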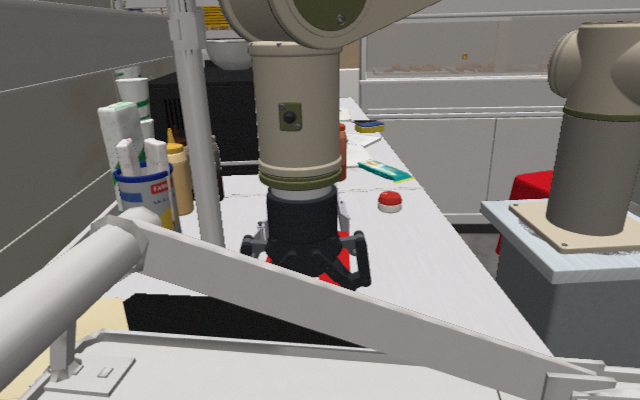

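The gripper is open, centred behind the box's trailing end and clear of the frame bar. I'll lower it and push in small steps to straighten the box.

In the tool's units: 22 mm is 0.022, -52 mm is -0.052.

```bash
echo '[{"xyz":[0,0,0.02],"jaw":85},{"xyz":[0,0,0.022],"jaw":85},{"xyz":[-0.01,0,0.022],"jaw":85},{"xyz":[-0.02,0,0.022],"jaw":85},{"xyz":[-0.028,0,0.022],"jaw":85},{"xyz":[-0.036,0,0.022],"jaw":85},{"xyz":[-0.044,0,0.022],"jaw":85},{"xyz":[-0.052,0,0.022],"jaw":85}]' > mv.in && python3 steer.py mv.in
python3 - <<'E'
from m import *
d=r.snapshot("top");print(box(d))
E
```

```text
time: 6.4
tool_pos: [570.6, 298.1, 11.0]
tcp_rot: [180.0, -0.0, 89.4]
ft_force: [-0.5, 3.8, 0.9]
finger_gap: 85.2
grip_force: 1.8
(array([575.37762451, 176.79933167]), (219.90457153320312, 126.65965270996094), np.float32(88.81515), array([[509.78775,  68.18008],
       [636.42035,  65.56103],
       [640.9675 , 285.41858],
       [514.3349 , 288.03763]], dtype=float32))
```

In the tool's units: -8 mm is -0.008, -5 mm is -0.005.

```bash
echo '[{"xyz":[-0.008,-0.001,0],"jaw":85},{"xyz":[-0.016,-0.002,0],"jaw":85},{"xyz":[-0.024,-0.003,0],"jaw":85},{"xyz":[-0.032,-0.004,0],"jaw":85},{"xyz":[-0.04,-0.005,0],"jaw":85},{"xyz":[-0.048,-0.005,0],"jaw":85},{"xyz":[-0.056,-0.005,0],"jaw":85},{"xyz":[-0.064,-0.005,0],"jaw":85}]' > mv.in && python3 steer.py mv.in
python3 - <<'E'
from m import *
d=r.snapshot("top");print(box(d));cv2.imwrite("pics/t4.png",d["pixels"])
E
```

```text
time: 7.45
tool_pos: [565.0, 234.0, 10.9]
tcp_rot: [180.0, -0.0, 89.4]
ft_force: [0.1, 3.8, 2.5]
finger_gap: 85.1
grip_force: 2.6
(array([570.60333252, 112.64981079]), (219.1217498779297, 126.46538543701172), np.float32(89.31845), array([[506.0719   ,   3.8488312],
       [632.5283   ,   2.3445435],
       [635.13477  , 221.45079  ],
       [508.67834  , 222.95508  ]], dtype=float32))
```

View pics/t4.png

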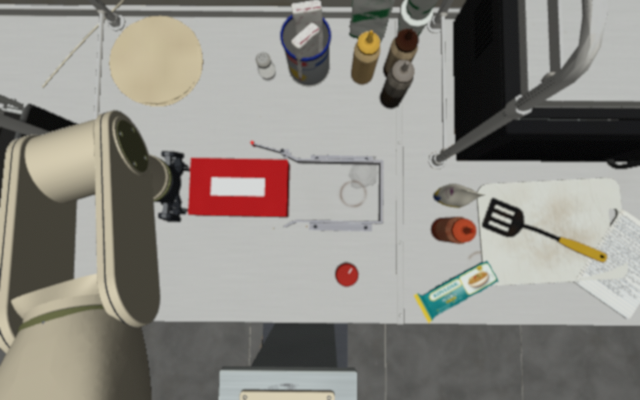

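The box is straight, within about 1 mm of the holder's centre line, with its leading end at the mouth. I'll keep pushing.

In the tool's units: -20 mm is -0.02, -1 mm is -0.001.

```bash
echo '[{"xyz":[-0.01,-0.001,0],"jaw":85},{"xyz":[-0.02,-0.001,0],"jaw":85},{"xyz":[-0.03,-0.001,0],"jaw":85},{"xyz":[-0.04,-0.001,0],"jaw":85},{"xyz":[-0.05,-0.001,0],"jaw":85},{"xyz":[-0.06,-0.001,0],"jaw":85},{"xyz":[-0.07,-0.001,0],"jaw":85},{"xyz":[-0.08,-0.001,0],"jaw":85}]' > mv.in && python3 steer.py mv.in
python3 - <<'E'
from m import *
d=r.snapshot("top");print(box(d))
E
```

```text
time: 8.5
tool_pos: [562.9, 153.9, 10.8]
tcp_rot: [-180.0, -0.0, 89.3]
ft_force: [0.3, 5.3, 3.4]
finger_gap: 85.1
grip_force: 2.6
(array([569.2711792,  34.4606781]), (218.74839782714844, 127.97969055175781), np.float32(89.31871), array([[503.98538, -74.14494],
       [631.956  , -75.66664],
       [634.557  , 143.0663 ],
       [506.58636, 144.588  ]], dtype=float32))
```

```bash
echo '[{"xyz":[-0.012,0,0],"jaw":85},{"xyz":[-0.024,0,0],"jaw":85},{"xyz":[-0.036,0,0],"jaw":85},{"xyz":[-0.048,0,0],"jaw":85},{"xyz":[-0.06,0,0],"jaw":85},{"xyz":[-0.072,0,0],"jaw":85},{"xyz":[-0.084,0,0],"jaw":85},{"xyz":[-0.096,0,0],"jaw":85}]' > mv.in && python3 steer.py mv.in; echo '[{"xyz":[-0.007,0,0],"jaw":85},{"xyz":[-0.014,0,0],"jaw":85},{"xyz":[-0.018,0,0],"jaw":85},{"xyz":[-0.021,0,0],"jaw":85}]' > mv.in && python3 steer.py mv.in
python3 - <<'E'
from m import *
d=r.snapshot("top");print(box(d))
E
```

```text
time: 9.55
tool_pos: [561.7, 57.5, 10.6]
tcp_rot: [-180.0, 0.0, 89.4]
ft_force: [0.3, 4.3, 1.0]
finger_gap: 84.6
grip_force: 2.0
time: 10.05
tool_pos: [561.5, 37.2, 10.6]
tcp_rot: [-180.0, -0.0, 89.4]
ft_force: [0.1, 2.9, 0.9]
finger_gap: 85.1
grip_force: 1.7
(array([568.05877686, -40.4540062 ]), (107.12320709228516, 127.58531951904297), np.float32(178.37918), array([[502.77664 , -92.189804],
       [630.3109  , -95.79855 ],
       [633.34094 ,  11.281792],
       [505.80664 ,  14.890541]], dtype=float32))
```

```bash
echo '[{"xyz":[-0.003,0,0],"jaw":85},{"xyz":[-0.006,0,0],"jaw":85},{"xyz":[-0.008,0,0],"jaw":85},{"xyz":[-0.01,0,0],"jaw":85},{"xyz":[-0.011,0,0],"jaw":85},{"xyz":[-0.012,0,0],"jaw":85}]' > mv.in && python3 steer.py mv.in; echo '[{"xyz":[-0.001,0,0],"jaw":85},{"xyz":[-0.0015,0,0],"jaw":85}]' > mv.in && python3 steer.py mv.in
```

```text
time: 10.85
tool_pos: [561.4, 25.3, 10.6]
tcp_rot: [-180.0, 0.0, 89.4]
ft_force: [-0.0, 3.0, -1.0]
finger_gap: 84.8
grip_force: 1.3
time: 11.1
tool_pos: [561.4, 23.8, 10.6]
tcp_rot: [-180.0, 0.0, 89.4]
ft_force: [0.3, 2.0, -1.3]
finger_gap: 84.9
grip_force: 1.2
```

```bash
for i in 1; do echo '[{"xyz":[-0.001,0,0],"jaw":85},{"xyz":[-0.0015,0,0],"jaw":85},{"xyz":[-0.002,0,0],"jaw":85}]' > mv.in && python3 steer.py mv.in; done; echo '[{"xyz":[-0.001,0,0],"jaw":85},{"xyz":[-0.001,0,0],"jaw":85}]' > mv.in && python3 steer.py mv.in; echo '[{"xyz":[-0.001,0,0],"jaw":85},{"xyz":[-0.001,0,0],"jaw":85}]' > mv.in && python3 steer.py mv.in
```

```text
time: 11.48
tool_pos: [561.4, 21.8, 10.6]
tcp_rot: [-180.0, 0.0, 89.4]
ft_force: [-0.9, 2.7, -1.4]
finger_gap: 85.3
grip_force: 1.7
time: 11.72
tool_pos: [561.3, 21.8, 10.6]
tcp_rot: [-180.0, -0.1, 89.4]
ft_force: [-0.3, 6.4, -0.8]
finger_gap: 84.8
grip_force: 3.3
time: 11.98
tool_pos: [561.3, 21.7, 10.6]
tcp_rot: [-180.0, -0.2, 89.4]
ft_force: [0.1, 11.5, -0.6]
finger_gap: 84.8
grip_force: 5.5
```

The box is home: the force is rising and the tool has stopped moving. I'll give one more gentle nudge, then back off, lift and go round to the outer side of the flap.

In the tool's units: -1.5 mm is -0.0015, -1 mm is -0.001.

```bash
echo '[{"xyz":[-0.001,0,0],"jaw":85},{"xyz":[-0.0015,0,0],"jaw":85},{"xyz":[-0.0015,0,0],"jaw":85}]' > mv.in && python3 steer.py mv.in; echo '[{"xyz":[0.015,0,0],"jaw":85},{"xyz":[0.028,0,0],"jaw":85},{"xyz":[0.028,0,-0.055],"jaw":85},{"xyz":[0.035,0,-0.1],"jaw":0},{"xyz":[0.043,0.05,-0.1],"jaw":0},{"xyz":[0.043,0.1,-0.1],"jaw":0},{"xyz":[0.043,0.139,-0.1],"jaw":0},{"xyz":[0.043,0.139,-0.1],"jaw":0}]' > mv.in && python3 steer.py mv.in
python3 - <<'E'
from m import *
d=r.snapshot("top");print(box(d));cv2.imwrite("pics/t5.png",cv2.resize(d["pixels"][120:260,220:410],None,fx=4,fy=4,interpolation=cv2.INTER_CUBIC))
E
```

```text
time: 12.35
tool_pos: [561.2, 21.7, 10.6]
tcp_rot: [-180.0, -0.3, 89.4]
ft_force: [0.0, 17.2, -0.5]
finger_gap: 84.9
grip_force: 8.8
time: 13.35
tool_pos: [702.3, 59.7, 109.1]
tcp_rot: [-179.9, 0.0, 89.3]
ft_force: [-0.6, 1.1, -0.3]
finger_gap: 0.1
grip_force: 0.0
(array([568.7208252 , -41.39845657]), (128.50271606445312, 100.72652435302734), np.float32(0.4364296), array([[504.0877  ,   8.473938],
       [504.85492 , -92.249664],
       [633.35394 , -91.27085 ],
       [632.58673 ,   9.452751]], dtype=float32))
```

View pics/t5.png

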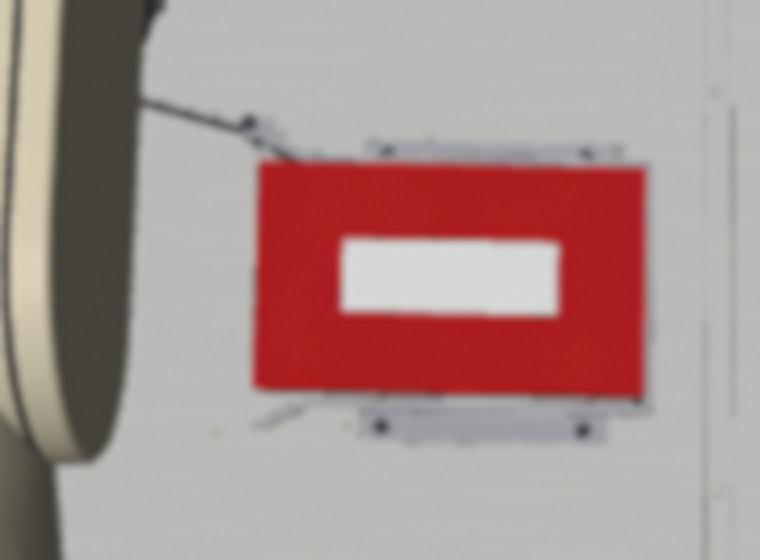

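The box sits square and fully home, and the flap hasn't moved. The hand is on the flap's outer side, so I'll lower and sweep.

In the tool's units: 90 mm is 0.09, 50 mm is 0.05.

```bash
echo '[{"xyz":[0,0,0.05],"jaw":0},{"xyz":[0,0,0.09],"jaw":0},{"xyz":[0,0,0.09],"jaw":0}]' > mv.in && python3 steer.py mv.in; echo '[{"xyz":[0.005,-0.01,0],"jaw":0},{"xyz":[0.009,-0.019,0],"jaw":0},{"xyz":[0.012,-0.029,0],"jaw":0},{"xyz":[0.014,-0.038,0],"jaw":0},{"xyz":[0.014,-0.047,0],"jaw":0},{"xyz":[0.014,-0.056,0],"jaw":0}]' > mv.in && python3 steer.py mv.in
python3 - <<'E'
from m import *
d=r.snapshot("side");cv2.imwrite("pics/s6.png",cv2.resize(d["pixels"][160:300,200:400],None,fx=4,fy=4))
E
```

```text
time: 13.78
tool_pos: [696.2, 59.9, 16.3]
tcp_rot: [-179.5, 0.0, 89.4]
ft_force: [-0.3, -0.3, -0.4]
finger_gap: -0.1
grip_force: 0.0
time: 14.52
tool_pos: [644.4, 74.4, 20.7]
tcp_rot: [-180.0, 0.0, 89.4]
ft_force: [0.6, -0.8, 0.0]
finger_gap: -0.1
grip_force: 0.0
```

View pics/s6.png

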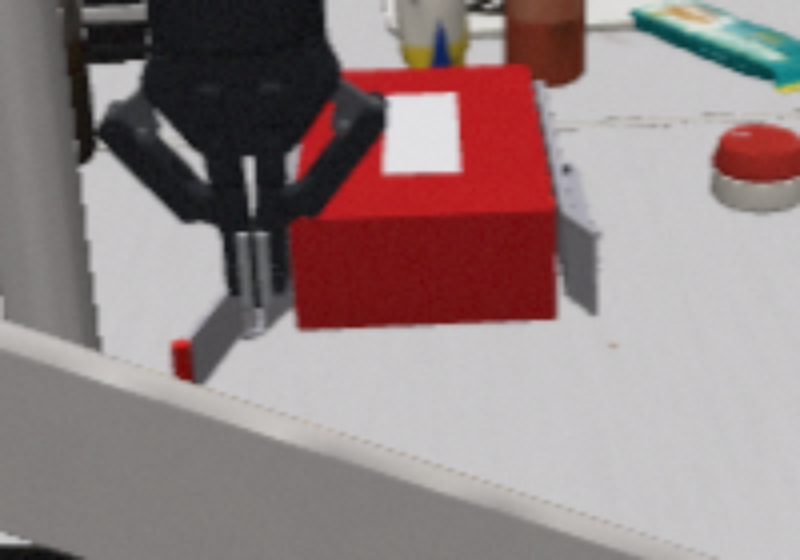

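Run:
```python
from m import *
s=r.sense();print(s["tool_pos"])
for n in("side","top"):
    d=r.snapshot(n);print(n,"tcp px",proj(d,s["tool_pos"]),"orig end px",proj(d,[678.5,89.8,23]),"pivot px",proj(d,[657.5,16.5,23]))
    p=d["pixels"].astype(int)
    m=((p[...,2]>130)&(p[...,1]<90)&(p[...,0]<90)).astype(np.uint8)
    b,l=blobs(m,3)
    print([(s_[4],c.round(1)) for i,s_,c in b])
d=r.snapshot("wrist");cv2.imwrite("pics/w7.png",d["pixels"])
```

```text
[643.38934501  74.38972634  20.34515563]
side tcp px [266.42625524 249.81083048] orig end px [245.9259296 253.582049 ] pivot px [261.13517471 234.65201651]
[(np.int32(4), array([337. , 112.5])), (np.int32(61), array([335.7, 124.7])), (np.int32(7), array([344.1, 134.6])), (np.int32(34), array([330.7, 136. ])), (np.int32(15), array([339.4, 136.4])), (np.int32(489), array([538. , 179.1])), (np.int32(1278), array([314.5, 197.2])), (np.int32(80), array([278.7, 195.1])), (np.int32(185), array([390.6, 197. ])), (np.int32(3), array([274., 240.])), (np.int32(8), array([245. , 245.5]))]
top tcp px [258.99065688 158.60932954] orig end px [252.60514794 143.69225962] pivot px [283.39489395 152.68160046]
[(np.int32(4439), array([332.3, 189.7])), (np.int32(335), array([463.1, 230.2])), (np.int32(334), array([346.8, 275.2]))]
```

View pics/w7.png

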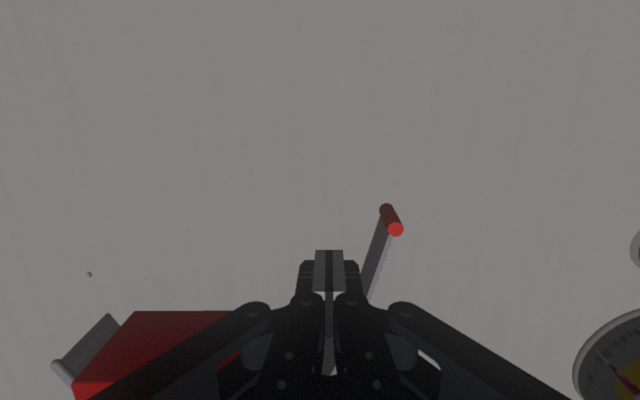

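Run:
```python
from m import *
def rd(p):
    p=p.astype(int);return ((p[...,2]>90)&(p[...,1]<70)&(p[...,0]<70)&(p[...,2]>p[...,1]*1.8)).astype(np.uint8)
for f in("pics/side0.png",None):
    d=r.snapshot("side");p=cv2.imread(f) if f else d["pixels"]
    b,l=blobs(rd(p[225:270,225:262]),3);print(f,[(s[4],(c+[225,225]).round(1)) for i,s,c in b])
w=r.snapshot("wrist");b,l=blobs(rd(w["pixels"][200:250,370:420]),3);print([(s[4],c+[370,200]) for i,s,c in b])
# sleeve top centre (396,229), bottom (386,210)
print("wrist top",cast(w,[396,229],38),"bottom",cast(w,[386,210],8),"leaf near base",cast(w,[372,296],38))
print(w["pose"].round(3)); print("tip px in wrist",proj(w,r.sense()["tool_pos"]))
```

```text
pics/side0.png [(np.int32(38), array([245.3, 249.6]))]
None [(np.int32(40), array([245.4, 249.4]))]
[(np.int32(178), array([393.41011236, 228.35955056]))]
wrist top [[681.82087669  89.24052588]] bottom [[681.65320164  88.42625638]] leaf near base [[670.52782918  47.85074822]]
[[ 1.00000e+00  1.20000e-02  3.00000e-03  6.47137e+02]
 [-1.20000e-02  9.45000e-01  3.27000e-01  1.60051e+02]
 [ 1.00000e-03 -3.27000e-01  9.45000e-01  1.93714e+02]
 [ 0.00000e+00  0.00000e+00  0.00000e+00  1.00000e+00]]
tip px in wrist [327.13133819 240.72277153]
```

The flap hasn't moved (end still near (681,89)), yet the tool is now on its inner side. I'll lift, go back outside and lower further, then sweep slowly while tracking the red end numerically.

```bash
cat > k.py <<'E'
from m import *
def rd(p):
    p=p.astype(int);return ((p[...,2]>90)&(p[...,1]<70)&(p[...,0]<70)&(p[...,2]>p[...,1]*1.8)).astype(np.uint8)
s=r.sense();print("tcp",s["tool_pos"].round(1),s["ft_force"].round(2))
d=r.snapshot("side");b,l=blobs(rd(d["pixels"][225:275,225:275]),5);print("side",[(int(q[4]),(c+[225,225]).round(1).tolist()) for i,q,c in b])
w=r.snapshot("wrist");m=rd(w["pixels"])
b,l=blobs(m,40);print("wrist",[(int(q[4]),c.round(1).tolist(),cast(w,c,25).round(1).tolist()) for i,q,c in b][:5])
E
echo '[{"xyz":[0,0,-0.035],"jaw":0},{"xyz":[0,0,-0.055],"jaw":0},{"xyz":[-0.007,0.03,-0.055],"jaw":0},{"xyz":[-0.014,0.058,-0.055],"jaw":0},{"xyz":[-0.014,0.058,-0.055],"jaw":0},{"xyz":[-0.014,0.058,-0.015],"jaw":0},{"xyz":[-0.014,0.058,0.01],"jaw":0},{"xyz":[-0.014,0.058,0.01],"jaw":0}]' > mv.in && python3 steer.py mv.in; python3 k.py; echo '[{"xyz":[0.002,-0.005,0],"jaw":0},{"xyz":[0.004,-0.01,0],"jaw":0}]' > mv.in && python3 steer.py mv.in; python3 k.py;  echo '[{"xyz":[0.002,-0.005,0],"jaw":0},{"xyz":[0.004,-0.01,0],"jaw":0}]' > mv.in && python3 steer.py mv.in; python3 k.py
```

```text
time: 15.88
tool_pos: [699.8, 60.0, 7.5]
tcp_rot: [-179.7, 0.0, 89.4]
ft_force: [-0.2, -0.6, -0.7]
finger_gap: -0.1
grip_force: 0.0
tcp [699.8  60.    7.5] [-0.24 -0.56 -0.69]
side [(22, [273.6, 230.4]), (39, [245.3, 249.5])]
wrist [(228, [281.4, 211.5], [[678.1, 84.7]]), (2122, [50.6, 388.6], [[521.4, -36.4]])]
time: 16.23
tool_pos: [693.6, 64.1, 12.4]
tcp_rot: [179.9, -0.0, 89.4]
ft_force: [0.4, 0.7, 0.4]
finger_gap: 0.2
grip_force: 0.0
tcp [693.6  64.1  12.4] [0.44 0.69 0.38]
side [(21, [273.7, 230.3]), (39, [245.3, 249.5])]
wrist [(213, [300.8, 218.4], [[679.0, 84.4]]), (1672, [49.4, 390.7], [[509.7, -35.4]])]
time: 16.58
tool_pos: [682.7, 68.1, 10.7]
tcp_rot: [180.0, -0.0, 89.4]
ft_force: [0.3, -0.3, 0.3]
finger_gap: 0.3
grip_force: 0.0
tcp [682.7  68.1  10.7] [ 0.29 -0.28  0.31]
side [(22, [273.6, 230.4]), (39, [245.3, 249.5])]
wrist [(211, [322.8, 226.9], [[680.0, 83.9]]), (830, [45.7, 394.9], [[496.7, -33.8]])]
```

```bash
for i in 1; do echo '[{"xyz":[0.001,-0.003,0],"jaw":0},{"xyz":[0.001,-0.005,0],"jaw":0},{"xyz":[0.001,-0.005,0],"jaw":0}]' > mv.in && python3 steer.py mv.in>/dev/null; python3 k.py; echo '[{"xyz":[0.001,-0.003,0],"jaw":0},{"xyz":[0.001,-0.005,0],"jaw":0},{"xyz":[0.001,-0.005,0],"jaw":0}]' > mv.in && python3 steer.py mv.in>/dev/null; python3 k.py; done
```

```text
tcp [677.9  69.1  10.6] [-0.55 -0.12 -0.13]
side [(21, [273.7, 230.3]), (39, [245.3, 249.4])]
wrist [(216, [331.0, 227.6], [[680.3, 83.9]]), (735, [45.5, 395.4], [[492.3, -33.7]])]
tcp [672.8  70.1  10.6] [-1.03  0.17  0.62]
side [(22, [273.6, 230.4]), (39, [245.3, 249.4])]
wrist [(211, [341.2, 229.6], [[680.7, 83.8]]), (548, [44.6, 396.4], [[486.4, -33.5]])]
```

Run:
```python
from m import *
w=r.snapshot("wrist")["pixels"][180:400,230:430];s=r.snapshot("side")["pixels"][195:270,220:288]
a=cv2.resize(w,(500,550));b=cv2.resize(s,(300,331));c=np.zeros((550,800,3),np.uint8);c[:,:500]=np.clip(a.astype(int)*2,0,255);c[:331,500:]=b
cv2.imwrite("pics/c8.png",c)
```

```text
(no output)
```

View pics/c8.png

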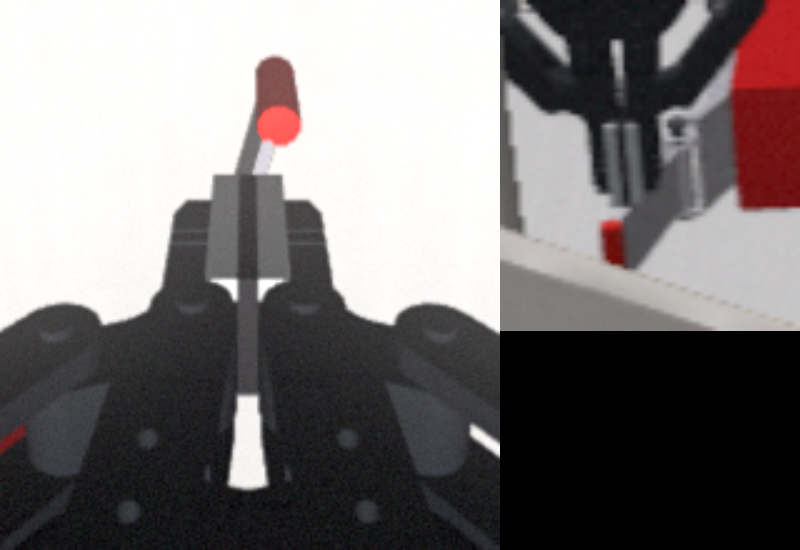

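The composite shows the leaf passing straight under the finger pads without contact, so the real fingertips seem higher than the reported TCP. I'll step outside and lower with a force check to find out.

Careful with the scale: shifts go in m. That gives: -10 mm is -0.01, -8 mm is -0.008.

```bash
echo '[{"xyz":[-0.008,0.014,0],"jaw":0},{"xyz":[-0.01,0.028,0],"jaw":0},{"xyz":[-0.01,0.028,0.003],"jaw":0},{"xyz":[-0.01,0.028,0.005],"jaw":0},{"xyz":[-0.01,0.028,0.005],"jaw":0}]' > mv.in && python3 steer.py mv.in; echo '[{"xyz":[0,0,0.002],"jaw":0},{"xyz":[0,0,0.003],"jaw":0},{"xyz":[0,0,0.003],"jaw":0}]' > mv.in && python3 steer.py mv.in; python3 k.py
```

```text
time: 18.35
tool_pos: [700.0, 60.0, 5.0]
tcp_rot: [-179.9, -0.0, 89.4]
ft_force: [-0.3, -0.7, 0.6]
finger_gap: 0.0
grip_force: 0.0
time: 18.73
tool_pos: [700.8, 59.8, 2.6]
tcp_rot: [-180.0, 0.0, 89.4]
ft_force: [0.3, -0.1, 1.0]
finger_gap: -0.2
grip_force: 0.0
tcp [700.8  59.8   2.6] [ 0.26 -0.14  1.02]
side [(22, [273.6, 230.4]), (40, [245.4, 249.4])]
wrist [(247, [281.0, 216.9], [[678.1, 84.4]]), (638, [45.1, 395.9], [[524.2, -33.9]])]
```

In the tool's units: 2 mm is 0.002, 3 mm is 0.003.

```bash
echo '[{"xyz":[0,0,0.002],"jaw":0},{"xyz":[0,0,0.003],"jaw":0},{"xyz":[0,0,0.003],"jaw":0}]' > mv.in && python3 steer.py mv.in; echo '[{"xyz":[0,0,0.001],"jaw":0},{"xyz":[0,0,0.002],"jaw":0},{"xyz":[0,0,0.002],"jaw":0}]' > mv.in && python3 steer.py mv.in
```

```text
time: 19.2
tool_pos: [700.7, 59.8, -0.6]
tcp_rot: [-180.0, 0.0, 89.4]
ft_force: [-0.0, 0.4, -0.0]
finger_gap: 0.2
grip_force: 0.0
time: 19.58
tool_pos: [700.8, 59.8, -2.5]
tcp_rot: [-180.0, -0.0, 89.4]
ft_force: [0.6, 0.4, 0.1]
finger_gap: 0.2
grip_force: 0.0
```

In the tool's units: 2 mm is 0.002, 4 mm is 0.004.

```bash
echo '[{"xyz":[0,0,0.002],"jaw":0},{"xyz":[0,0,0.004],"jaw":0},{"xyz":[0,0,0.004],"jaw":0}]' > mv.in && python3 steer.py mv.in; echo '[{"xyz":[0,0,0.002],"jaw":0},{"xyz":[0,0,0.004],"jaw":0},{"xyz":[0,0,0.004],"jaw":0}]' > mv.in && python3 steer.py mv.in;echo '[{"xyz":[0,0,0.002],"jaw":0},{"xyz":[0,0,0.004],"jaw":0},{"xyz":[0,0,0.004],"jaw":0}]' > mv.in && python3 steer.py mv.in
```

```text
time: 19.95
tool_pos: [700.6, 59.8, -6.7]
tcp_rot: [-180.0, 0.0, 89.4]
ft_force: [-0.3, 0.1, 1.1]
finger_gap: 0.0
grip_force: 0.0
time: 20.32
tool_pos: [700.7, 59.8, -10.7]
tcp_rot: [-180.0, 0.0, 89.4]
ft_force: [-0.1, 0.2, -0.8]
finger_gap: -0.1
grip_force: 0.0
time: 20.7
tool_pos: [700.6, 59.8, -14.7]
tcp_rot: [-180.0, 0.0, 89.4]
ft_force: [0.2, -0.1, -0.7]
finger_gap: -0.2
grip_force: 0.0
```

The tips are evidently about 27–32 mm above the reported TCP: no bench contact at -15 mm, no leaf contact at +10 mm. At TCP z ≈ -4 the tips engage the leaf and the gripper body still clears the box top. I'll sweep at that height.

In the tool's units: -10 mm is -0.01, 9 mm is 0.009.

```bash
echo '[{"xyz":[0.003,-0.006,-0.006],"jaw":0},{"xyz":[0.006,-0.012,-0.01],"jaw":0},{"xyz":[0.009,-0.02,-0.01],"jaw":0},{"xyz":[0.012,-0.029,-0.01],"jaw":0},{"xyz":[0.012,-0.029,-0.01],"jaw":0}]' > mv.in && python3 steer.py mv.in; python3 k.py
```

```text
time: 21.32
tool_pos: [671.0, 72.6, -4.5]
tcp_rot: [-180.0, -0.0, 89.4]
ft_force: [-0.8, 0.2, 0.3]
finger_gap: -0.3
grip_force: 0.0
tcp [671.   72.6  -4.5] [-0.78  0.16  0.27]
side [(22, [273.6, 230.4]), (55, [258.9, 251.6])]
wrist [(252, [291.5, 243.1], [[654.1, 86.0]])]
```

The flap now follows the fingertips; its end is near x≈657. I'll continue along the arc.

```bash
echo '[{"xyz":[0.002,-0.01,0],"jaw":0},{"xyz":[0.003,-0.02,0],"jaw":0},{"xyz":[0,-0.031,0],"jaw":0},{"xyz":[-0.003,-0.041,0],"jaw":0},{"xyz":[-0.011,-0.051,0],"jaw":0},{"xyz":[-0.019,-0.061,0],"jaw":0},{"xyz":[-0.025,-0.064,0],"jaw":0},{"xyz":[-0.025,-0.064,0],"jaw":0}]' > mv.in && python3 steer.py mv.in; python3 k.py
```

```text
time: 22.42
tool_pos: [607.4, 47.1, -4.4]
tcp_rot: [-180.0, 0.0, 89.3]
ft_force: [0.5, -0.2, -0.5]
finger_gap: 0.0
grip_force: 0.0
tcp [607.4  47.1  -4.4] [ 0.55 -0.22 -0.45]
side [(8, [273.5, 226.5])]
wrist [(213, [284.6, 295.1], [[585.4, 30.8]]), (73, [100.8, 386.8], [[474.0, -31.1]])]
```

In the tool's units: -11 mm is -0.011, -2 mm is -0.002.

```bash
echo '[{"xyz":[-0.004,-0.002,0],"jaw":0},{"xyz":[-0.008,-0.004,0],"jaw":0},{"xyz":[-0.011,-0.005,0],"jaw":0},{"xyz":[-0.013,-0.005,0],"jaw":0},{"xyz":[-0.013,-0.005,0],"jaw":0}]' > mv.in && python3 steer.py mv.in; python3 k.py; echo '[{"xyz":[-0.0015,0,0],"jaw":0},{"xyz":[-0.003,0,0],"jaw":0},{"xyz":[-0.003,0,0],"jaw":0}]' > mv.in && python3 steer.py mv.in; python3 k.py
```

```text
time: 23.15
tool_pos: [602.4, 34.7, -4.4]
tcp_rot: [-180.0, 0.0, 89.3]
ft_force: [-0.5, 0.2, 0.7]
finger_gap: 0.3
grip_force: 0.0
tcp [602.4  34.7  -4.4] [-0.5   0.23  0.66]
side []
wrist [(130, [286.5, 297.7], [[581.1, 16.5]]), (663, [118.0, 369.3], [[482.0, -30.7]]), (183, [328.6, 367.7], [[602.6, -31.0]])]
time: 23.62
tool_pos: [602.5, 31.8, -4.4]
tcp_rot: [-180.0, 0.0, 89.4]
ft_force: [-1.1, 0.8, 0.1]
finger_gap: -0.1
grip_force: 0.1
tcp [602.5  31.8  -4.4] [-1.13  0.79  0.09]
side []
wrist [(133, [286.0, 298.3], [[580.9, 13.2]]), (1005, [120.7, 365.4], [[484.2, -30.8]]), (68, [226.6, 361.0], [[544.9, -28.4]]), (249, [328.5, 365.1], [[602.6, -32.1]])]
```

```bash
for i in 1; do echo '[{"xyz":[-0.001,0,0],"jaw":0},{"xyz":[-0.001,0,0],"jaw":0}]' > mv.in && python3 steer.py mv.in|sed -n 2,4p; echo '[{"xyz":[-0.001,0,0],"jaw":0},{"xyz":[-0.001,0,0],"jaw":0}]' > mv.in && python3 steer.py mv.in|sed -n 2,4p; echo '[{"xyz":[-0.001,0,0],"jaw":0},{"xyz":[-0.001,0,0],"jaw":0}]' > mv.in && python3 steer.py mv.in|sed -n 2,4p; done; python3 k.py
```

```text
tool_pos: [602.6, 30.9, -4.3]
tcp_rot: [-180.0, 0.0, 89.4]
ft_force: [-1.2, 0.2, -0.3]
tool_pos: [602.5, 29.8, -4.3]
tcp_rot: [-180.0, 0.0, 89.4]
ft_force: [0.8, -0.2, -0.5]
tool_pos: [602.5, 29.3, -4.3]
tcp_rot: [-180.0, -0.0, 89.4]
ft_force: [-1.0, 3.6, 0.1]
tcp [602.5  29.3  -4.3] [-0.98  3.62  0.13]
side []
wrist [(130, [285.8, 298.8], [[580.7, 10.4]]), (1340, [122.9, 362.0], [[486.0, -30.9]]), (96, [228.9, 359.0], [[546.4, -29.4]]), (297, [328.6, 363.0], [[602.6, -33.0]])]
```

Force is now rising at the flap's stop. I'll nudge once more to confirm.

In the tool's units: -1 mm is -0.001.

```bash
echo '[{"xyz":[-0.001,0,0],"jaw":0},{"xyz":[-0.001,0,0],"jaw":0}]' > mv.in && python3 steer.py mv.in|sed -n 2,4p; echo '[{"xyz":[-0.0007,0,0],"jaw":0},{"xyz":[-0.0007,0,0],"jaw":0}]' > mv.in && python3 steer.py mv.in|sed -n 2,4p; echo '[{"xyz":[0.01,0,0],"jaw":0},{"xyz":[0.025,0,0],"jaw":0},{"xyz":[0.04,0,-0.02],"jaw":0},{"xyz":[0.07,0,-0.07],"jaw":0},{"xyz":[0.11,0,-0.12],"jaw":0},{"xyz":[0.16,-0.06,-0.13],"jaw":0},{"xyz":[0.21,-0.11,-0.13],"jaw":0},{"xyz":[0.26,-0.16,-0.13],"jaw":0}]' > mv.in && python3 steer.py mv.in;python3 - <<'E'
from m import *
from k import rd
d=r.snapshot("top");print(box(d))
p=d["pixels"];print("end px",proj(d,[582,18.5,30]),"pivot",proj(d,[657,16.5,45]))
m=rd(p[140:240,230:300]);print([(int(q[4]),q[:4]+[230,140,0,0]) for i,q,c in blobs(m,2)[0]])
s=r.snapshot("side");m=rd(s["pixels"][190:300,240:390]);print([(int(q[4]),q[:4]+[240,190,0,0],c+[240,190]) for i,q,c in blobs(m,5)[0]])
print("side shut-end px",proj(s,[582.5,17,23]))
cv2.imwrite("pics/fin.png",np.hstack([cv2.resize(s["pixels"][180:290,230:390],(440,303)),cv2.resize(p[130:240,220:350],(358,303))]))
E
```

```text
tool_pos: [602.5, 29.2, -4.3]
tcp_rot: [180.0, -0.1, 89.4]
ft_force: [0.3, 8.8, 0.9]
tool_pos: [602.5, 29.2, -4.3]
tcp_rot: [180.0, -0.1, 89.4]
ft_force: [0.4, 10.0, 0.8]
time: 26.08
tool_pos: [467.8, 267.4, 127.7]
tcp_rot: [179.8, -0.1, 89.4]
ft_force: [-0.0, 0.9, -1.1]
finger_gap: -0.2
grip_force: 0.0
tcp [467.8 267.4 127.7] [-0.    0.91 -1.08]
side []
wrist []
(array([567.60284424, -39.03000641]), (130.70252990722656, 105.48036193847656), np.float32(0.4364155), array([[501.85175 ,  13.210878],
       [502.6552  , -92.266426],
       [633.35394 , -91.27089 ],
       [632.5505  ,  14.206413]], dtype=float32))
end px [281.64509655 184.03261168] pivot [282.28307955 150.90156721]
[(904, array([282, 160,  18,  57]))]
[(2639, array([272, 190,  67,  52]), array([307.91549829, 215.15536188]))]
side shut-end px [299.74290104 232.99419819]
```

The flap stopped at its stop (10 N, no further motion) and the hand is clear. My picture views are used up, so I'll check the flap numerically: in the side view, grey leaf should cross the box's red front.

Run:
```python
from m import *
s=r.snapshot("side");p=s["pixels"].astype(int)
for x in(540,570,582,600,625):
    u,v=proj(s,[x,18,23]).round().astype(int);print(x,(u,v),[tuple(p[k,u,[2,1]]) for k in range(v-22,v+14,3)])
d=r.snapshot("top");p=d["pixels"].astype(int)
for x in(600,625):
    u,v=proj(d,[x,17,38]).round().astype(int);print(x,(u,v),p[v,u-6:u+6,[2,1]].tolist() if 0 else [tuple(q) for q in p[v,u-6:u+8][:,[2,1]]])
print(r.sense()["time"],r.sense()["ft_force"])
```

```text
540 (np.int64(322), np.int64(232)) [(np.int64(202), np.int64(31)), (np.int64(146), np.int64(25)), (np.int64(134), np.int64(24)), (np.int64(129), np.int64(16)), (np.int64(129), np.int64(21)), (np.int64(128), np.int64(16)), (np.int64(129), np.int64(22)), (np.int64(129), np.int64(24)), (np.int64(125), np.int64(19)), (np.int64(125), np.int64(18)), (np.int64(157), np.int64(111)), (np.int64(218), np.int64(216))]
570 (np.int64(306), np.int64(233)) [(np.int64(201), np.int64(34)), (np.int64(139), np.int64(23)), (np.int64(130), np.int64(18)), (np.int64(129), np.int64(17)), (np.int64(130), np.int64(19)), (np.int64(130), np.int64(24)), (np.int64(129), np.int64(26)), (np.int64(125), np.int64(19)), (np.int64(126), np.int64(22)), (np.int64(124), np.int64(19)), (np.int64(176), np.int64(154)), (np.int64(215), np.int64(212))]
582 (np.int64(300), np.int64(233)) [(np.int64(199), np.int64(35)), (np.int64(142), np.int64(26)), (np.int64(132), np.int64(23)), (np.int64(129), np.int64(17)), (np.int64(130), np.int64(27)), (np.int64(208), np.int64(32)), (np.int64(116), np.int64(18)), (np.int64(118), np.int64(18
[... 1255 characters left out ...]
int64(138), np.int64(42)), (np.int64(155), np.int64(28)), (np.int64(158), np.int64(26)), (np.int64(159), np.int64(26)), (np.int64(159), np.int64(27)), (np.int64(159), np.int64(27))]
625 (np.int64(282), np.int64(165)) [(np.int64(173), np.int64(175)), (np.int64(174), np.int64(175)), (np.int64(173), np.int64(174)), (np.int64(173), np.int64(175)), (np.int64(173), np.int64(175)), (np.int64(164), np.int64(165)), (np.int64(139), np.int64(138)), (np.int64(114), np.int64(95)), (np.int64(126), np.int64(53)), (np.int64(151), np.int64(31)), (np.int64(159), np.int64(26)), (np.int64(159), np.int64(26)), (np.int64(159), np.int64(26)), (np.int64(159), np.int64(27))]
26.375 [0.39920278 0.18336356 0.44400682]
```

The grey leaf lies across the box's front and the red sleeve is at x≈582, so the flap is shut and the box is home.

```bash
python3 -c "
from bench import r
print(r.hand_in())"
```

```text
the job is handed in; nothing more can be done
None
```

I pushed the glove box fully home against the back stop and swung the keeper flap shut to its stop; I handed the job in at about 26 s with the arm clear, and the hand-in gave no verdict.

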